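# Torch on the pulley

## Robot

A 7-joint arm with a two-finger parallel gripper is mounted at the origin on the work surface. World frame = base frame: x ahead of the robot, y to its left, z up, the work surface at z = 0. Lengths are in m, angles in degrees, forces in N, time in s.
With the tool pointing down it reaches from about 0.425 to 0.875 m from the base axis. Payload 4.7 kg.
Tool frame: the origin (TCP) lies on the centre line of the jaws, within the pads' length; the fingertips stand 11 mm ahead of it and the grasp point (between the pads) lies 8 mm behind it (finger_overhang is the x of the fingertips in the tool frame, in m); x points along the fingers, z is the direction in which the jaws open and shut, and the axes are right-handed (so a half turn about x gives the same grasp; the last joint's range is limited). The gripper opens to 87 mm and grips with 3 to 60 N. Pads are 19 mm wide; open, the fingers measure 117 mm over their backs; the gripper's body (75 mm by 190 mm) begins 51 mm behind the grasp point.
Start: joints at [-63.65, 18.392, -4.016, 83.108, 1.295, 78.541, -3.26], TCP at [0.28, 0.586, 0.234] pointing down, gripper open.
Joint ranges: [-163.93, 163.93], [-17.29, 119.83], [-79.2, 71.16], [3.27, 140.29], [-89.18, 269.18], [5.43, 117.66], [-154.24, 154.24]. Speed limits (degrees/s): [147.25, 147.25, 180, 180, 180, 180, 180].

## Interface

Orientations are given as [roll, pitch, yaw] about the fixed x, y, z axes, in that order (R = Rz(yaw) Ry(pitch) Rx(roll)).
In Python, from cell import get_obs, read_camera, sign_off, cut_out, finger_overhang gives the robot as it stands.
- The arm moves only by the tool servo_tool, never from a script. Its argument "rows" is one flat list of numbers, 5 for each row, row after row: the shift along the world's x, y, z in mm, then the turn about the world's z in degrees, then the closure, from 0 (fully open) to 1 (shut). A call has 1 to 10 rows; each row is the pose to reach, as a shift and turn from the pose commanded when the call began; what a row does not reach only later rows make up. A row lasts 1/12 s, in which the tool goes at most 41.7 mm and 7.16 degrees, less where a joint would pass 70% of its speed; a pose out of reach is approached as far as the arm can. A call with a gripper value outside its range is refused whole. The fingers move at their own pace and stop on an object; "force" is the grip in N (left out, the last holds). Time passes only in rows, so rows that repeat a pose let the fingers close. It gives the time, the measured TCP pose, the force and the opening at its end, in the units of the state.
- get_obs(): the state, without advancing time (a new reading comes with each control period).
- read_camera(name): name is "scene" or "top" or "wrist"; returns a dict with "frame" (480x640x3 uint8, blue, green, red), "range_z" (480x640 float32, m along the optical axis (not along the pixel's ray), 0 where there is no reading), "intrinsics" (3x3 intrinsics, pixels), "cam_to_world" (4x4, takes a point from camera to world coordinates); the wrist camera has in their place "tool_from_camera" (4x4, takes a point from camera to tool coordinates, whose origin is the TCP and whose axes are the tool frame's). Camera axes: x right, y down, z forward; pixel columns grow to the right and rows downward; lengths in m; the calibration is good to about 2 mm. A picture is of the moment at which its call begins: read the wrist's pose just before it.
- sign_off(): hands the job in, once; it reports no verdict.
Trained networks look in a picture, given as the dict that the camera call returned (one of the last four; its "shot" number tells which), for a name from the list of things; names that differ only in an ending like _2 or _b are one class to them, and where a whole thing is asked for, a point or a joint stands for the part that bears it (a point fixed in the world has none). Each returns a list of dicts, best first, with "score" (0 to 1); they miss things now and then, are a little off and sometimes report something else, mostly with a low value. They report only what shows in the picture. A call takes as long as a camera call. They do not tell look-alikes from the thing itself.
- cut_out(name, picture): "pixels" (480x640 bool, what is visible of it) and "extent" ([centre column, centre row, width, height] in pixels, round what is visible of it).
The state is a dict: "time_s": time; "qpos": joint angles; "joint_velocities": joint speeds; "effort": joint torques, N m; "tool_pos": TCP position; "tool_rot": TCP orientation; "force": force on the tool from outside, world axes, zero at the start; "wrist_torque": the same for the moment, N m; "grip_width": finger opening in m.
Only numpy, scipy, OpenCV 4.12 (cv2) and the standard library are available. Lean on these libraries where they do the work, as an engineer would, in place of code of your own. Each camera call takes 0.05 s, during which the arm holds its last target.

## Task

I want to look that pulley over for cracks: set it hub up in the middle of the vice's anvil and let go of it, without dropping it. Then draw the switched-on torch out of its pipe in the holder and hold it in the air slanting down at about 45 degrees, lens about 10 cm from the pulley, pointing straight at the pulley so that its light falls there. Finish still holding the torch there, steady and touching nothing else; leave the other things on the bench as they are.

Things in the scene. Friction and masses are not known exactly. Their poses are not given: they have to be found in the camera images.
- pulley: Aluminium V-belt pulley, loose, lying flat on the bench with its hub up. Rim 60 mm across and 16 mm thick with a V groove; on top of it, coaxial, a round hub 28 mm across that rises a further 17 mm (whole height 33 mm). About 0.15 kg. Origin: centre of the underside of the rim; z runs up through the hub. The hub is the handy grip from above.
- pulley_mid (a point): Point on the pulley's axis 16 mm above its underside (level with the top of the rim): the point that the torch is to be aimed at.
- vice: Blue bench vice, 75 mm jaws shut, bolted to the bench. Origin: centre of its base's underside; screw and tommy bar along its -x (roughly towards the robot), y along the jaws, z up. Jaw tops 123 mm above the bench, x from -73 to -7 mm, y +-38 mm. Tommy bar at x = -123 mm, y +-48 mm, up to 112 mm above the bench. Base lugs reach y +-79 mm.
- anvil (a point): Centre of the top of the vice's anvil, the flat bright steel pad behind the jaws (on the vice's +x side): 54 mm along x by 50 mm along y, 110 mm above the bench. The jaws' tops are 13 mm higher and begin 53 mm from this point towards the vice's -x.
- torch: Lit round aluminium torch with black grip rings, loose, 0.14 kg, standing lens down in any one of the holder's pipes. 150 mm long, body 26 mm across; head 32 mm across for 30 mm from the lens, tapering to the body at 42 mm. Origin: centre of the lens face; z runs to the tail, the beam leaves along -z. In the holder the tail is 168 mm above the bench (button +3 mm); 75 mm stands out of the pipe.
- holder: Holder fixed to the bench: plywood base 80 by 215 by 18 mm with three upright grey PVC pipes, 75 mm tall, 42 mm outside and 36 mm inside, at y = -75, 0 and 75 mm in its frame. The pipes' rims are 93 mm above the bench. Origin: centre of the base's underside; y runs along the row of pipes.
- screwdriver: Bystander: red-handled screwdriver standing handle down in another pipe, 142 mm long, handle 30 mm across, blade up (top 160 mm above the bench). Origin: bottom of the handle.
- chisel: Bystander: dark cold chisel standing edge up in another pipe, 128 mm long, 19 mm across (top 146 mm above the bench). Origin: centre of its lower end.
- socket: Bystander: stainless steel socket standing on the bench, 29 mm across, 38 mm tall. Origin: centre of its underside.
- elbow: Bystander: grey PVC pipe elbow lying on the bench, about 61 by 61 mm and 33 mm tall. Origin: under the middle of the L.
- spark_plug: Bystander: spark plug with blue ceramic lying on the bench towards the back, 80 mm long, 24 mm across. Origin: on the bench under its hexagon; x runs along the plug towards the terminal.
Mind the look-alikes: they are no part of the job. What is shaped like the pulley but pink or yellow is not meant.

How it is judged (in metres and radians):
On the way, in this order (a step that is already met when the one before it is completed fails the run):
1. the pulley rests hub up in the middle of the anvil, let go (horizontal distance between pulley and anvil below 0.015 m and z of pulley in the frame of anvil between -0.004 and 0.004 m and angle between pulley's own z axis and vertical below 0.1 rad and contact force between pulley and the fingers below 0.05 N and linear speed of pulley below 0.02 m/s), for 0.2 s.
2. the torch is drawn up clear of its pipe in the gripper (height (world z) of torch above 0.095 m and contact force between torch and the fingers above 1 N and contact force between torch and holder below 0.1 N), for 0.1 s.
At the end, for the whole second after the job is handed in: Pulley still, hub up, untouched on the anvil within 15 mm of its middle. Torch held still by the fingers alone, lens over 140 mm up and 50 to 170 mm from the pulley's middle point, 25 to 65 degrees from upright, lens lower, its axis within 25 mm (in torch x and y) of that point (all of step 1 and contact force between torch and the fingers above 1 N and height (world z) of torch above 0.14 m and contact force between torch and vice below 0.1 N and contact force between torch and pulley below 0.1 N and contact force between torch and holder below 0.1 N and angle between torch's own z axis and vertical between 0.44 and 1.13 rad and x of pulley_mid in the frame of torch between -0.025 and 0.025 m and y of pulley_mid in the frame of torch between -0.025 and 0.025 m and z of pulley_mid in the frame of torch between -0.17 and -0.05 m and linear speed of torch below 0.03 m/s and angular speed of torch below 0.2 rad/s); the arm keeps its last pose, push and grip.
It fails at once if the pulley or the torch is dropped (falls free faster than 0.7 m/s) ((linear speed of pulley above 0.7 m/s and contact force between pulley and the fingers below 0.05 N) or (linear speed of torch above 0.7 m/s and contact force between torch and the fingers below 0.05 N)).
It fails at once if a bystander on the bench or in the holder is shoved more than 20 mm or knocked over (distance of any of socket, elbow, spark_plug, screwdriver, chisel from where it was at the start of the episode above 0.02 m or angle between socket's own z axis and vertical above 0.5 rad).
It also fails if it takes over 58 s, if anything falls off the work surface, if the arm or the gripper's body presses on something with over 40 N, if the wrist force passes 120 N, or if a joint passes its speed limit or range.

## Working session

There is one attempt and no reset: what is moved stays moved. The work goes in short steps, Python scripts to look and compute and a tool call to move; the robot and the scene stay as the last step left them, time stands still between calls to the robot, and variables do not carry over. Pictures are saved under pics/ and viewed, and the job is handed in when it is done.

Besides the shell and the picture viewer there is one more tool, called after "Call:" as name(argument=value, ...) on one line, values as JSON. servo_tool: Moves the arm, as the interface text tells. Its arguments: {"type":"object","properties":{"rows":{"type":"array"},"force":{"type":"number"}},"required":["rows"]}

```bash
ls; mkdir -p pics
python3 - <<'E'
from cell import *
import cv2,pickle,numpy as np
print(get_obs()); print(finger_overhang)
for n in("scene","top"):
    p=read_camera(n); cv2.imwrite(f"pics/{n}0.png",p["frame"]); pickle.dump(p,open(f"{n}0.pkl","wb"))
    print(n,p["intrinsics"],p["cam_to_world"])
    for o in("pulley","vice","torch","holder","screwdriver","chisel","socket","elbow","spark_plug"):
        print(o,[(round(float(d["score"]),2),[round(float(v)) for v in d["extent"]]) for d in cut_out(o,p)])
E
```

```text
pics
{'time_s': 0.0, 'qpos': array([-63.64874763,  18.43897985,  -4.01356555,  83.17547697,
         1.29419416,  78.54159009,  -3.26121831]), 'joint_velocities': array([-0.0174769 ,  0.1259481 ,  0.01092601, -0.08823171,  0.04160335,
       -0.01343423, -0.00459584]), 'effort': array([-3.58763518e-04, -4.91280019e+01, -4.03902009e-01, -3.12525094e+01,
       -6.38051704e-02,  4.36093309e-02,  1.63722525e-04]), 'tool_pos': array([0.28010256, 0.58594967, 0.2324571 ]), 'tool_rot': array([-177.06884268,   89.88900011, -112.61357745]), 'force': array([ 0.18374487, -0.0869917 , -0.10518409]), 'wrist_torque': array([-0.02720501, -0.0084959 , -0.01759864]), 'grip_width': 0.08752345789529588}
0.011
scene [[585.67252796   0.         316.40214951]
 [  0.         585.67252796 232.88708309]
 [  0.           0.           1.        ]] [[ 0.09368179  0.67044857 -0.73601796  1.26575381]
 [ 0.99542821 -0.04925528  0.08183273 -0.07818778]
 [ 0.01861186 -0.74031928 -0.67199775  0.77497195]
 [ 0.          0.          0.          1.        ]]
pulley [(0.86, [328, 241, 29, 25]), (0.86, [386, 216, 35, 28])
[... 541 characters left out ...]
[ 0.01793151 -0.98497344  0.17177246  0.35140549]
 [-0.99977449 -0.01570897  0.01428952  0.00371926]
 [-0.01137643 -0.17198995 -0.98503301  1.26699413]
 [ 0.          0.          0.          1.        ]]
pulley [(0.95, [310, 297, 27, 23]), (0.91, [332, 350, 28, 32]), (0.91, [361, 295, 24, 33]), (0.6, [254, 325, 28, 30])]
vice [(0.92, [213, 260, 81, 111])]
torch [(0.58, [412, 244, 18, 15])]
holder [(0.68, [440, 259, 104, 53])]
screwdriver [(0.53, [446, 255, 17, 12])]
chisel [(0.63, [362, 162, 7, 33]), (0.6, [483, 259, 18, 15])]
socket [(0.43, [320, 213, 14, 12]), (0.18, [212, 262, 83, 104])]
elbow [(0.94, [344, 249, 33, 27]), (0.66, [446, 253, 19, 15])]
spark_plug [(0.55, [363, 164, 10, 36])]
```

View pics/scene0.png

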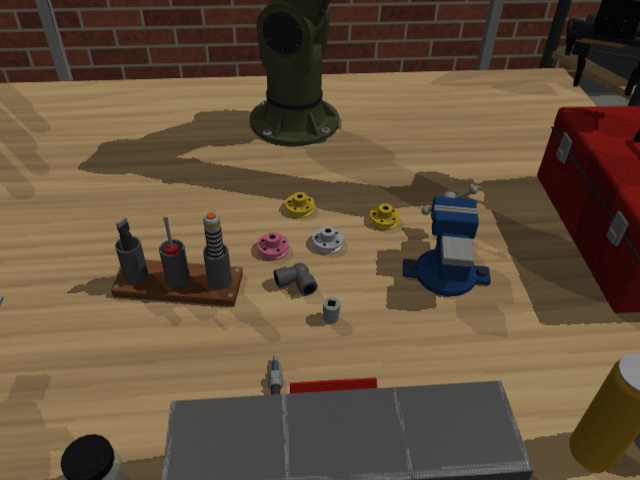

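View pics/top0.png

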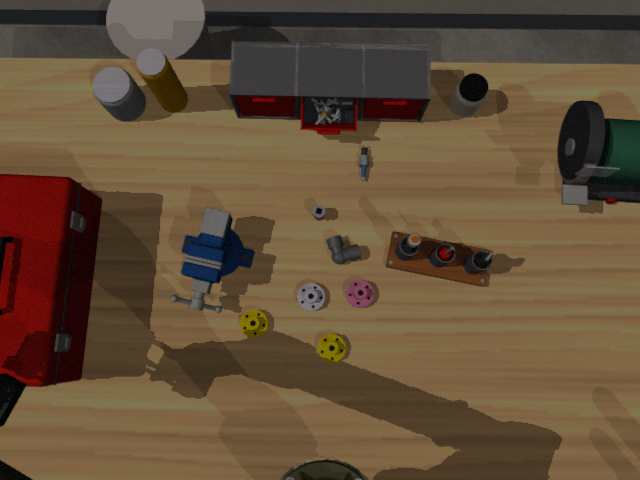

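Run:
```python
import cv2,pickle
p=pickle.load(open("top0.pkl","rb"))["frame"]; q=pickle.load(open("scene0.pkl","rb"))["frame"]
cv2.imwrite("pics/crop0.png",cv2.vconcat([cv2.resize(p[270:370,230:390],(640,400),interpolation=2)]))
cv2.imwrite("pics/crop1.png",cv2.resize(q[185:285,250:410],(800,500),interpolation=2))
```

```text
(no output)
```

View pics/crop0.png

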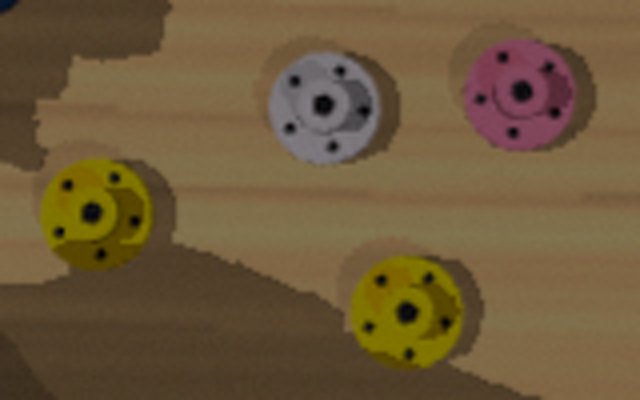

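View pics/crop1.png

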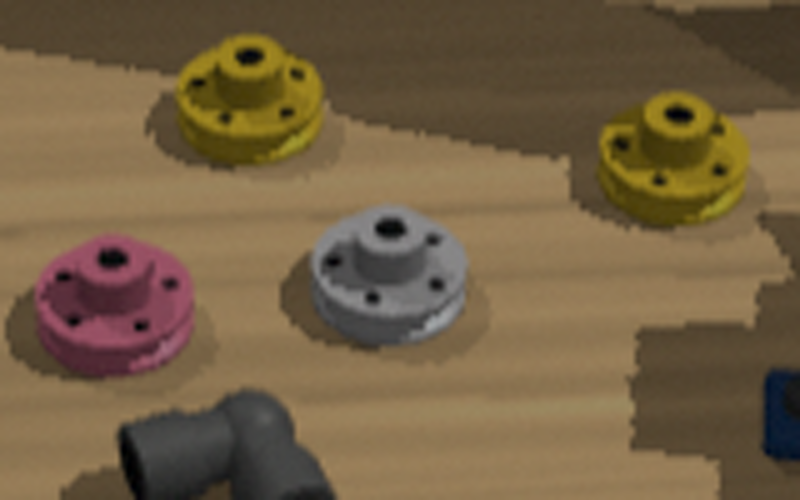

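Candidates for the pulley in the top view are silver (311,297), pink (360,293), yellow (254,322) and yellow (332,348). By the description it is the aluminium-coloured one at (311,297), and the crops confirm that. The torch is striped with an orange tail at (413,241), in the holder pipe nearest the vice. Next I'll measure.

```bash
cat > h.py <<'E'
import numpy as np,cv2
def cloud(p,T=None):
    T=p["cam_to_world"] if T is None else T
    z=p["range_z"];K=p["intrinsics"];v,u=np.mgrid[:480,:640]
    c=np.stack([(u-K[0,2])/K[0,0]*z,(v-K[1,2])/K[1,1]*z,z],-1)
    w=c@T[:3,:3].T+T[:3,3]; w[z==0]=np.nan
    return w
def circ(P):
    A=np.c_[2*P,np.ones(len(P))];s=np.linalg.lstsq(A,(P**2).sum(1),rcond=None)[0]
    return s[:2],np.sqrt(s[2]+s[:2]@s[:2])
E
python3 - <<'E'
import pickle;from h import *
for n in("top","scene"):
    p=pickle.load(open(n+"0.pkl","rb"));w=cloud(p)
    def box(x0,x1,y0,y1,z0,z1):
        m=(w[...,0]>x0)&(w[...,0]<x1)&(w[...,1]>y0)&(w[...,1]<y1)&(w[...,2]>z0)&(w[...,2]<z1);return w[m]
    for nm,c in dict(top=dict(pul=(311,297),anv=(215,222),tor=(413,240)),scene=dict(pul=(327,235),anv=(456,250),tor=(211,217)))[n].items():
        g=w[c[1],c[0]];print(n,nm,g)
        if nm=="pul":
            for z0,z1 in((.012,.02),(.028,.04)):
                q=box(g[0]-.045,g[0]+.045,g[1]-.045,g[1]+.045,z0,z1)
                print(len(q),q.mean(0),(q.min(0)+q.max(0))/2,np.ptp(q,0))
        if nm=="anv":
            q=box(g[0]-.08,g[0]+.08,g[1]-.08,g[1]+.08,.105,.116);print(len(q),np.median(q,0),cv2.minAreaRect(q[:,:2].astype(np.float32)*1000))
            q=box(g[0]-.16,g[0]+.08,g[1]-.08,g[1]+.08,.118,.13);print("jaw",len(q),np.median(q,0),cv2.minAreaRect(q[:,:2].astype(np.float32)*1000))
        if nm=="tor":
            for z0,z1 in((.16,.18),(.1,.16),(.085,.1)):
                q=box(g[0]-.035,g[0]+.035,g[1]-.035,g[1]+.035,z0,z1);print(len(q),(q.min(0)+q.max(0))/2,np.ptp(q,0),q.mean(0))
    q=box(.3,.75,-.4,-.05,.014,.022);print("base",len(q),cv2.minAreaRect(q[:,:2].astype(np.float32)*1000))
E
```

```text
top pul [0.44422474 0.03166873 0.03162119]
409 [0.4459058  0.03299566 0.01553868] [0.44660334 0.03318687 0.01604128] [0.05855703 0.05838749 0.00791201]
131 [0.44608031 0.03326741 0.03293365] [0.44633171 0.03383945 0.03364092] [0.02569793 0.02571229 0.0112232 ]
top anv [0.58766236 0.22876947 0.11049711]
631 [0.5874088  0.23064868 0.10923304] ((561.89111328125, 240.99063110351562), (76.1196060180664, 111.04730987548828), 83.79837036132812)
jaw 1115 [0.50341844 0.24889424 0.12177313] ((504.1965637207031, 249.17556762695312), (75.62953186035156, 65.96703338623047), 77.71126556396484)
top tor [ 0.54678009 -0.16537452  0.16687852]
142 [ 0.54835563 -0.16749867  0.16783709] [0.02543283 0.02370587 0.01435818] [ 0.54755537 -0.16705998  0.16710303]
90 [ 0.54526819 -0.16490689  0.12948384] [0.02066898 0.0208843  0.0589458 ] [ 0.54105612 -0.16116696  0.12955589]
92 [ 0.54790505 -0.16761585  0.09252399] [0.04122694 0.04022419 0.01355313] [ 0.54331488 -0.16267095  0.09186098]
base 2338 ((578.4517822265625, -204.83798217773438), (299.670654296875, 324.62823486328125), 85.68466186523438)
scene pul [0
[... 382 characters left out ...]
871704101562, 91.69145965576172), 73.58355712890625)
jaw 1122 [0.51131221 0.24787988 0.12386604] ((507.75177001953125, 249.55862426757812), (75.20830535888672, 70.04564666748047), 77.86056518554688)
scene tor [ 0.5571407  -0.16639044  0.17277902]
188 [ 0.55370594 -0.16749496  0.16734051] [0.02543087 0.02542843 0.01380142] [ 0.55573993 -0.16678305  0.16814564]
450 [ 0.55654876 -0.16737956  0.12996187] [0.01791453 0.02640362 0.05990516] [ 0.56021218 -0.16634244  0.13066912]
272 [ 0.55421078 -0.16747611  0.09253421] [0.03905001 0.04142044 0.01485048] [ 0.56020732 -0.16645561  0.09213568]
base 3051 ((588.4461059570312, -202.809814453125), (302.0472717285156, 319.5958557128906), 89.2000503540039)
```

```bash
cat >> h.py <<'E'
from scipy.spatial.transform import Rotation as R
def rot(o): return R.from_euler("xyz",o["tool_rot"],degrees=True).as_matrix()
def st():
    from cell import get_obs
    o=get_obs();r=rot(o);z=r[:,2]
    print("t",round(o["time_s"],2),"pos",o["tool_pos"].round(4),"x",r[:,0].round(3),"jaw az",round(float(np.degrees(np.arctan2(z[1],z[0]))),1),"w",round(float(o["grip_width"]),4),"F",o["force"].round(1),"q",o["qpos"].round(0))
    return o
E
python3 - <<'E'
import pickle;from h import *
st()
for n in("top","scene"):
    p=pickle.load(open(n+"0.pkl","rb"));w=cloud(p)
    m=(w[...,0]>.45)&(w[...,0]<.65)&(w[...,1]>-.38)&(w[...,1]<-.1)&(w[...,2]>.087)&(w[...,2]<.098)
    k,l,s,c=cv2.connectedComponentsWithStats(m.astype(np.uint8))
    for i in range(1,k):
        if s[i,4]>20: q=w[l==i]; print(n,(q.min(0)+q.max(0))/2,np.ptp(q,0))
    for nm,b in dict(elbow=(.48,.6,-.08,.03),socket=(.56,.62,.0,.06)).items():
        m=(w[...,0]>b[0])&(w[...,0]<b[1])&(w[...,1]>b[2])&(w[...,1]<b[3])&(w[...,2]>.01)&(w[...,2]<.06);q=w[m]
        print(nm,q.min(0),q.max(0))
E
```

```text
t 1.0 pos [0.2803 0.5865 0.2336] x [ 0.  0. -1.] jaw az 64.5 w 0.0876 F [0.2 0.2 1.3] q [-64.  18.  -4.  83.   1.  79.  -3.]
top [ 0.54790505 -0.16761585  0.09230228] [0.04122694 0.04022419 0.01043487]
top [ 0.5345706  -0.24153433  0.09206168] [0.04101438 0.04193876 0.00994838]
top [ 0.53508417 -0.24219458  0.09238785] [0.01934554 0.02091793 0.00946036]
top [ 0.5210982  -0.31480168  0.09236765] [0.04164856 0.041723   0.00991072]
elbow [ 0.48158933 -0.07962125  0.01032544] [0.58050482 0.00161463 0.03810623]
socket [0.57045161 0.00161463 0.01149593] [0.61999497 0.02643272 0.04431835]
scene [ 0.5253063  -0.31482461  0.09245375] [0.04091681 0.04177451 0.01078184]
scene [ 0.53773506 -0.2408238   0.09250291] [0.04362379 0.04133188 0.01080817]
scene [ 0.55421078 -0.16747611  0.09256431] [0.03905001 0.04142044 0.01081245]
elbow [ 0.48011197 -0.07874012  0.01019494] [0.58392566 0.00228386 0.03801934]
socket [5.71772907e-01 1.82299732e-04 1.14499362e-02] [0.6195792  0.02437325 0.03877855]
```

Run:
```python
import pickle;from h import *
p=pickle.load(open("top0.pkl","rb"));w=cloud(p)
m=(w[...,0]>.1)&(w[...,0]<.6)&(w[...,1]>.3)
for y in np.arange(.3,.7,.04):
    q=w[m&(abs(w[...,1]-y)<.02)]; print(round(y,2),len(q),(np.nanmax(q,0) if len(q) else ''), q[:,0].min() if len(q) else '')
```

```text
0.3 2090 [0.59926074 0.31997869 0.66209905] 0.10003936779313655
0.34 4419 [0.59996034 0.35999612 0.66277296] 0.10019140231841267
0.38 4312 [0.59987301 0.39999725 0.00728536] 0.1000964105933741
0.42 4302 [0.59975201 0.43998684 0.0080041 ] 0.10012244311588964
0.46 4311 [0.59996736 0.47999987 0.00809413] 0.10006553608141189
0.5 11288 [0.59993812 0.51999864 0.33880971] 0.10006103592030485
0.54 5473 [0.59995989 0.55999772 0.32009118] 0.10003712650927837
0.58 4941 [0.59999307 0.59999684 0.18309144] 0.10007633357468243
0.62 2979 [0.59998763 0.63982391 0.21016962] 0.10002619891583914
0.66 965 [0.24414901 0.67993727 0.00613331] 0.10026611658885026
```

Call:
servo_tool(rows=[0,0,15,0,0,0,0,30,0,0])

```text
time_s: 1.17
tool_pos: [0.28, 0.5858, 0.2627]
tool_rot: [-177.2, 89.9, -112.8]
force: [0.6, -0.6, 0.5]
grip_width: 0.087
```

Run:
```python
import pickle;from h import *
p=pickle.load(open("top0.pkl","rb"));w=cloud(p)
for a in np.arange(.1,.7,.05):
    q=w[(abs(w[...,0]-a)<.025)&(w[...,1]>.38)&(w[...,2]>.03)]
    print(round(a,2),len(q),q.min(0).round(2) if len(q) else '',q.max(0).round(2) if len(q) else '')
from cell import *
p=read_camera("wrist");cv2.imwrite("pics/w0.png",p["frame"])
```

```text
0.1 0  
0.15 0  
0.2 53 [0.21 0.51 0.29] [0.22 0.52 0.33]
0.25 940 [0.23 0.48 0.03] [0.27 0.57 0.34]
0.3 2245 [0.28 0.49 0.03] [0.32 0.61 0.34]
0.35 2154 [0.33 0.5  0.03] [0.37 0.61 0.18]
0.4 2198 [0.38 0.51 0.03] [0.42 0.62 0.18]
0.45 2248 [0.43 0.51 0.03] [0.47 0.62 0.2 ]
0.5 2318 [0.48 0.51 0.03] [0.52 0.62 0.21]
0.55 2351 [0.53 0.5  0.03] [0.57 0.64 0.21]
0.6 2366 [0.58 0.5  0.03] [0.62 0.64 0.18]
0.65 1754 [0.63 0.5  0.03] [0.67 0.65 0.18]
```

View pics/w0.png

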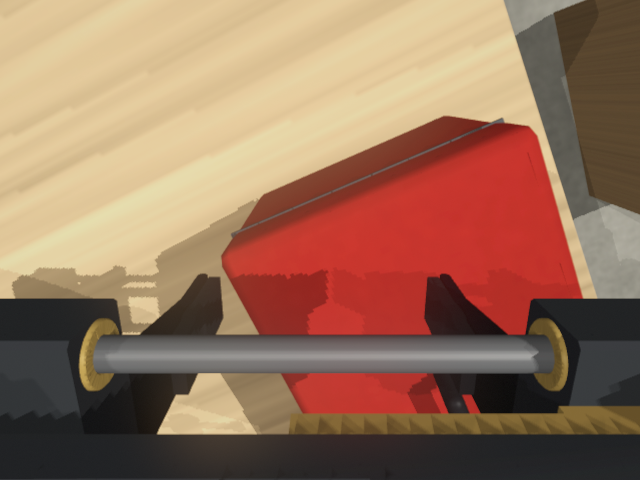

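The wrist view shows the gripper above the red toolbox (top about 0.21 m) and clear of it. Moving over to the pulley.

Call:
servo_tool(rows=[12,-40,0,-5,0,24,-80,0,-10,0,36,-120,0,-15,0,48,-160,0,-20,0,60,-200,0,-25,0,72,-240,0,-30,0,84,-280,0,-35,0,96,-320,0,-40,0,108,-360,0,-45,0,120,-400,0,-50,0])

```text
time_s: 2.05
tool_pos: [0.4002, 0.1854, 0.2636]
tool_rot: [30.9, 89.9, 45.1]
force: [1.9, -0.2, -0.5]
grip_width: 0.0869
```

Call:
servo_tool(rows=[12,-38,-15,-5,0,24,-76,-30,-10,0,36,-114,-45,-10,0,47,-152,-60,-10,0,47,-152,-60,-10,0,47,-152,-60,-10,0,47,-152,-60,-10,0])

```text
time_s: 2.63
tool_pos: [0.4469, 0.036, 0.2036]
tool_rot: [84.5, 90.0, 89.0]
force: [0.1, 0.2, 0.4]
grip_width: 0.0867
```

Run:
```python
import pickle;from h import *;from cell import *
o=st();p=read_camera("wrist");cv2.imwrite("pics/w1.png",p["frame"]);print(p["tool_from_camera"])
T=np.eye(4);T[:3,:3]=rot(o);T[:3,3]=o["tool_pos"];w=cloud(p,T@p["tool_from_camera"])
for d in cut_out("pulley",p):
    q=w[d["pixels"]];h=q[(q[:,2]>.027)&(q[:,2]<.04)];r=q[(q[:,2]>.012)&(q[:,2]<.021)]
    print(round(float(d["score"]),2),d["extent"],p["frame"][d["pixels"]].mean(0))
    for k in(h,r):
        if len(k): print((k.min(0)+k.max(0))/2,np.ptp(k,0),np.median(k,0))
```

```text
t 2.63 pos [0.4469 0.036  0.2036] x [ 0.     0.001 -1.   ] jaw az 4.4 w 0.0867 F [0.1 0.2 0.4] q [-35.  -7.  25. 113.   3.  73.  -6.]
[[ 6.52668055e-04 -2.97432453e-01  9.54742641e-01 -1.51605679e-01]
 [-4.94824109e-04 -9.54742823e-01 -2.97432172e-01  8.29738773e-02]
 [ 9.99999665e-01 -2.78305199e-04 -7.70306890e-04  9.09127774e-04]
 [ 0.00000000e+00  0.00000000e+00  0.00000000e+00  1.00000000e+00]]
0.96 [326.6, 199.1, 73.2, 73.5] [152.89037367 156.67656521 161.04380104]
[0.44891679 0.03569831 0.03131913] [0.02735742 0.02764709 0.0086129 ] [0.44890673 0.03646011 0.03332207]
[0.44918755 0.03571922 0.0170259 ] [0.05871411 0.05956822 0.00789827] [0.44854324 0.04009749 0.01640296]
0.77 [326.9, 306.3, 70.8, 54.2] [120.56811594 108.77391304 166.14428341]
[ 0.45804214 -0.06698498  0.03113561] [0.02772066 0.02319842 0.00825123] [ 0.45765784 -0.06637576  0.03332245]
[ 0.4579205  -0.06491545  0.01686287] [0.05892567 0.05034688 0.00816892] [ 0.45621279 -0.05910881  0.01638394]
0.63 [468.4, 24.9, 94.6, 48.3] [56.49372862 40.1740783  29.48346636]
[0.54361979 0.18054116 0.01648118] [0.06350307 0.03150869 0.00896033] [0.53587898 0.18308734 0.01449326]
0.61 [199.8, 239.8, 75.3, 69.9] [ 49.45368761 150.20312888 165.45343928]
[ 0.34134943 -0.00980907  0.03117513] [0.02814954 0.02798925 0.00834455] [ 0.3420948  -0.00894289  0.03337092]
[ 0.3413178  -0.00989739  0.01678589] [0.05915916 0.05955698 0.00831287] [ 0.34552563 -0.00349304  0.01644828]
0.55 [261.9, 41.1, 73.8, 80.0] [ 48.17936803 151.69516729 164.67695167]
[0.39031511 0.15677483 0.03156332] [0.02733933 0.02775946 0.00841176] [0.39043049 0.15677259 0.03342153]
[0.39020546 0.15497114 0.0169104 ] [0.05905653 0.05550338 0.00765079] [0.39325694 0.15473397 0.01637894]
```

View pics/w1.png

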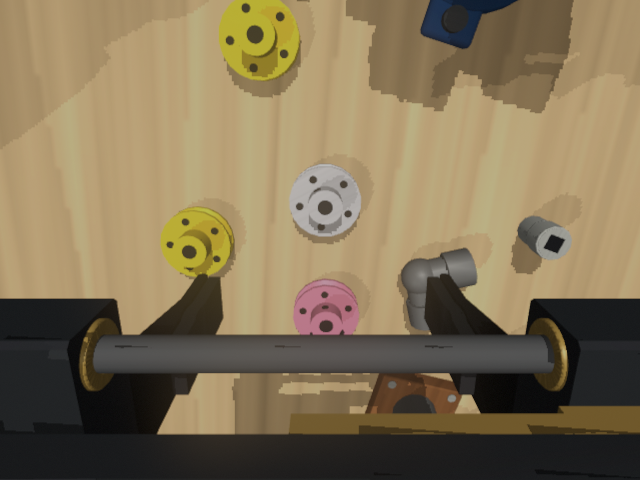

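The silver pulley is at (326,199), measured at about (0.449, 0.035). It is clear of the pink one and the elbow. Descending to grip the hub.

Call:
servo_tool(rows=[1,-1,-40,-2,0.2,2,-1,-80,-4,0.3,2,-1,-120,-4,0.3,2,-1,-150,-4,0.3,2,-1,-163,-4,0.3,2,-1,-172,-4,0.3,2,-1,-172,-4,0.3,2,-1,-172,-4,0.3], force=25)

```text
time_s: 3.4
tool_pos: [0.4496, 0.0354, 0.0322]
tool_rot: [13.2, 89.9, 13.8]
force: [0.4, -0.2, 0.4]
grip_width: 0.061
```

Run:
```python
from h import *;from cell import *
o=st();p=read_camera("wrist");cv2.imwrite("pics/w2.png",p["frame"])
```

```text
t 3.4 pos [0.4496 0.0354 0.0322] x [ 0.001  0.    -1.   ] jaw az 0.6 w 0.061 F [ 0.4 -0.2  0.4] q [-34.   6.  27. 124.  -4.  51.  -4.]
```

View pics/w2.png

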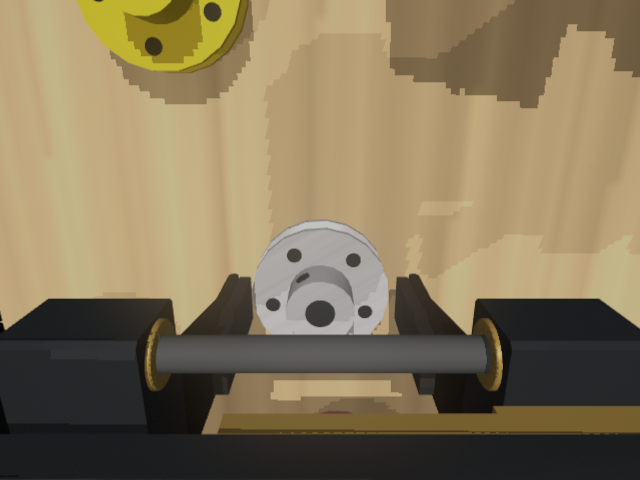

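The hub is centred between the fingers, at (320,300). Closing and lifting a little.

Call:
servo_tool(rows=[0,0,-1,0,0.5,0,0,-1,0,0.8,0,0,-1,0,0.9,0,0,-1,0,0.9,0,0,-1,0,0.9,0,0,-1,0,0.9,0,0,-1,0,0.9], force=25)

```text
time_s: 4.03
tool_pos: [0.449, 0.0344, 0.0307]
tool_rot: [92.5, 90.0, 93.0]
force: [-0.8, -0.5, 1.1]
grip_width: 0.0271
```

Call:
servo_tool(rows=[0,0,10,0,0.9,0,0,35,0,0.9,0,0,70,0,0.9,0,0,110,0,0.9,0,0,150,0,0.9,0,0,160,0,0.9,0,0,160,0,0.9])

```text
time_s: 4.62
tool_pos: [0.4514, 0.0347, 0.1945]
tool_rot: [18.6, 89.6, 19.1]
force: [0.8, 0.1, -2.3]
grip_width: 0.0272
```

```bash
cat >> h.py <<'E'
def shot(n,f):
    import cell
    o=st();p=cell.read_camera(n);cv2.imwrite(f"pics/{f}.png",p["frame"])
    if n=="wrist":
        T=np.eye(4);T[:3,:3]=rot(o);T[:3,3]=o["tool_pos"];return o,p,cloud(p,T@p["tool_from_camera"])
    return o,p,cloud(p)
E
python3 - <<'E'
from h import *;from cell import *
o,p,w=shot("wrist","w3")
o,p,w=shot("scene","s3")
E
```

```text
t 4.62 pos [0.4514 0.0347 0.1945] x [ 0.007  0.003 -1.   ] jaw az 0.4 w 0.0272 F [ 0.8  0.1 -2.3] q [-35.  -6.  26. 114.   3.  71. -10.]
t 4.67 pos [0.4496 0.0345 0.1917] x [ 0.003  0.001 -1.   ] jaw az 0.5 w 0.0273 F [-0.3  0.6 -3. ] q [-35.  -6.  26. 114.   3.  71. -10.]
```

View pics/w3.png

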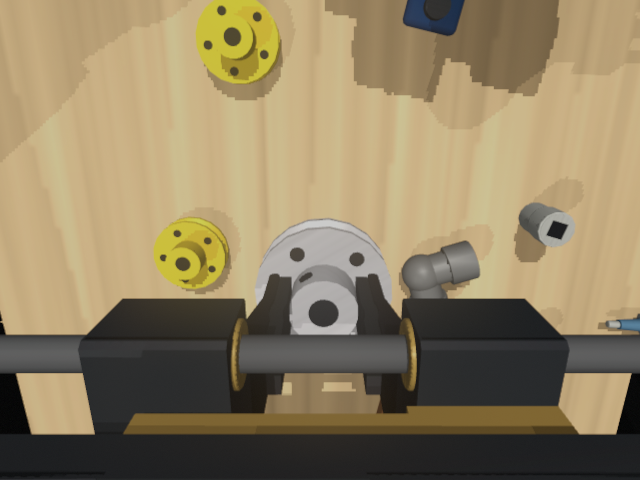

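View pics/s3.png

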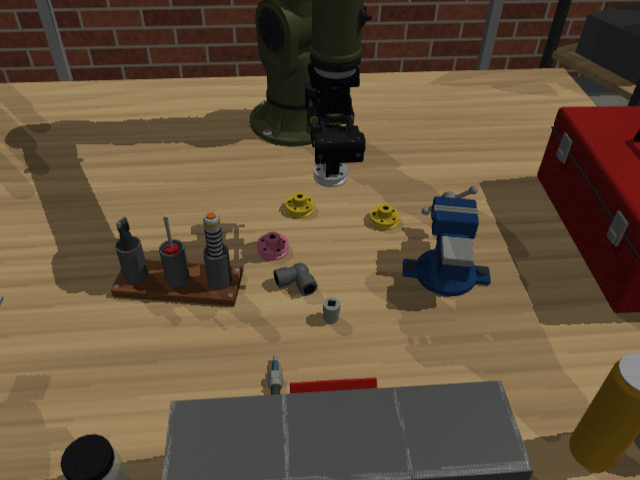

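Call:
servo_tool(rows=[25,25,0,0,0.9,50,50,0,0,0.9,80,75,0,0,0.9,110,95,0,0,0.9,140,115,0,0,0.9,140,115,0,0,0.9,140,115,0,0,0.9,140,115,0,0,0.9])

```text
time_s: 5.38
tool_pos: [0.5874, 0.1481, 0.1876]
tool_rot: [-148.4, 89.7, -148.0]
force: [0.6, -0.3, -2.2]
grip_width: 0.0271
```

Run:
```python
from h import *;from cell import *
o,p,w=shot("wrist","w4")
def box(x0,x1,y0,y1,z0,z1):
    m=(w[...,0]>x0)&(w[...,0]<x1)&(w[...,1]>y0)&(w[...,1]<y1)&(w[...,2]>z0)&(w[...,2]<z1);return w[m]
q=box(.54,.65,.19,.28,.105,.1165);print(len(q),np.median(q,0),cv2.minAreaRect(q[:,:2].astype(np.float32)*1000))
q=box(.44,.58,.18,.33,.118,.13);print(len(q),np.median(q,0),cv2.minAreaRect(q[:,:2].astype(np.float32)*1000))
```

```text
t 5.38 pos [0.5874 0.1481 0.1876] x [-0.005 -0.003 -1.   ] jaw az 0.4 w 0.0271 F [ 0.6 -0.3 -2.2] q [-37.  15.  25.  94.  -7.  73. -11.]
10691 [0.59031179 0.23527691 0.11035787] ((578.32421875, 237.41690063476562), (54.3795051574707, 84.85507202148438), 72.41044616699219)
17681 [0.50867914 0.24587089 0.12301889] ((506.74578857421875, 247.41714477539062), (67.32371520996094, 66.2489013671875), 78.0035171508789)
```

View pics/w4.png

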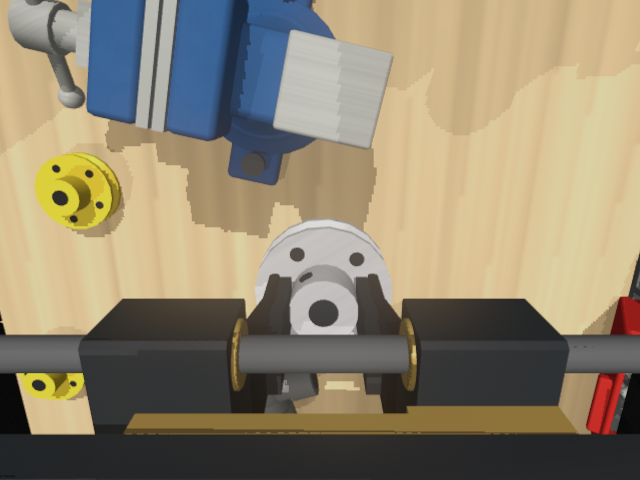

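Run:
```python
from h import *;from cell import *
o,p,w=shot("wrist","w5")
m=np.zeros((480,640),np.uint8);cv2.fillConvexPoly(m,np.array([(285,20),(402,45),(378,158),(264,132)]),1)
b=p["frame"]; m=(m>0)&(b.min(2)>130)&(abs(w[...,2]-.110)<.005)
q=w[m];print(len(q),np.median(q,0),cv2.minAreaRect(q[:,:2].astype(np.float32)*1000))
```

```text
t 5.43 pos [0.5875 0.1478 0.1886] x [-0.004 -0.002 -1.   ] jaw az 0.4 w 0.027 F [ 0.4  0.2 -2.3] q [-37.  15.  25.  94.  -7.  73. -11.]
10085 [0.59093086 0.23467138 0.11032625] ((591.0592041015625, 233.5560302734375), (49.74978256225586, 53.67985916137695), 77.9293441772461)
```

Call:
servo_tool(rows=[1,25,0,0,0.9,2,50,0,0,0.9,3,75,0,0,0.9,3,84,0,0,0.9,3,84,-15,0,0.9,3,84,-30,0,0.9,3,84,-38,0,0.9,3,84,-40,0,0.9,3,84,-40,0,0.9])

```text
time_s: 6.23
tool_pos: [0.5915, 0.2322, 0.1503]
tool_rot: [-148.5, 89.9, -148.1]
force: [0.9, -0.1, -0.6]
grip_width: 0.027
```

Run:
```python
from h import *
shot("scene","s6");o,p,w=shot("wrist","w6")
cv2.imwrite("pics/s6c.png",cv2.resize(cv2.imread("pics/s6.png")[130:310,360:520],(800,900))[:600])
```

```text
t 6.23 pos [0.5915 0.2322 0.1503] x [-0.001 -0.001 -1.   ] jaw az 0.4 w 0.027 F [ 0.9 -0.1 -0.6] q [-41.  20.  22.  92.  -8.  69. -18.]
t 6.28 pos [0.5921 0.2326 0.1511] x [ 0.  0. -1.] jaw az 0.4 w 0.0271 F [ 0.6  0.1 -1.9] q [-41.  20.  22.  92.  -8.  69. -18.]
```

View pics/w6.png

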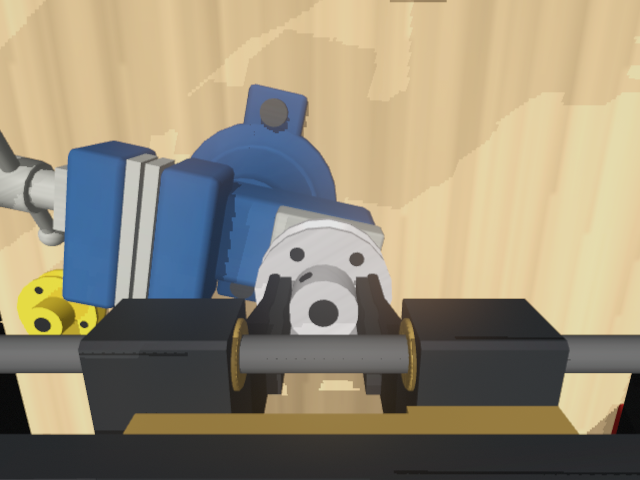

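View pics/s6c.png

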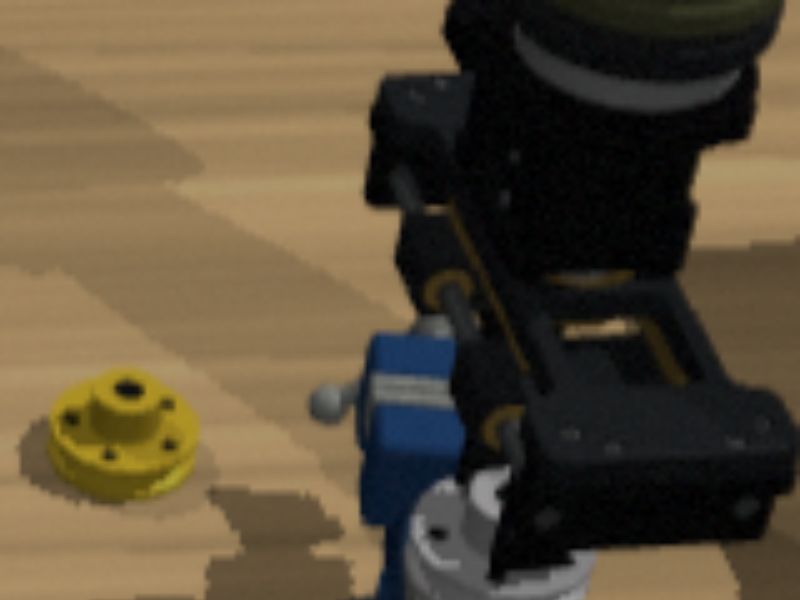

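Call:
servo_tool(rows=[-1,0,-3,0,0.9,-1,0,-6,0,0.9,-1,0,-8,0,0.9,-1,0,-9,0,0.9,-1,0,-9,0,0.9,-1,0,-9,0,0.9])

```text
time_s: 6.83
tool_pos: [0.591, 0.2334, 0.1415]
tool_rot: [-110.6, 90.0, -110.1]
force: [0.1, 0.2, -1.7]
grip_width: 0.0271
```

Call:
servo_tool(rows=[0,0,-0.5,0,0.9,0,0,-1,0,0.9,0,0,-1,0,0.9])

```text
time_s: 7.08
tool_pos: [0.5912, 0.2334, 0.1408]
tool_rot: [16.7, 90.0, 17.1]
force: [-0.3, -0.0, -1.2]
grip_width: 0.027
```

Call:
servo_tool(rows=[0,0,-0.5,0,0.9,0,0,-0.5,0,0.9,0,0,-0.5,0,0.9])

```text
time_s: 7.33
tool_pos: [0.5912, 0.2334, 0.1408]
tool_rot: [30.9, 90.0, 31.3]
force: [-1.0, -0.4, 4.1]
grip_width: 0.0272
```

Contact is felt (+4 N). Releasing.

Call:
servo_tool(rows=[0,0,0,0,0.66,0,0,0,0,0.6,0,0,0,0,0.5,0,0,0,0,0.5,0,0,0,0,0.5,0,0,15,0,0.5,0,0,40,0,0.5,0,0,80,0,0.4,0,0,110,0,0.3,0,0,110,0,0.3])

```text
time_s: 8.17
tool_pos: [0.5944, 0.2343, 0.2578]
tool_rot: [25.7, 89.3, 26.1]
force: [2.3, 0.4, 0.8]
grip_width: 0.0555
```

Call:
servo_tool(rows=[0,-40,0,0,0.3,0,-80,0,0,0.3,0,-100,0,0,0.3,0,-100,0,0,0.3,0,-100,0,0,0.3])

```text
time_s: 8.58
tool_pos: [0.5913, 0.1315, 0.2502]
tool_rot: [31.0, 90.0, 31.2]
force: [0.2, -0.2, -0.7]
grip_width: 0.0603
```

Run:
```python
from h import *;from cell import *
o,p,w=shot("wrist","w7")
def box(x0,x1,y0,y1,z0,z1):
    m=(w[...,0]>x0)&(w[...,0]<x1)&(w[...,1]>y0)&(w[...,1]<y1)&(w[...,2]>z0)&(w[...,2]<z1);return w[m]
q=box(.56,.63,.19,.28,.138,.15);print("hub",len(q),(q.min(0)+q.max(0))/2,np.ptp(q,0),np.median(q,0))
m=cut_out("pulley",p)
for d in m: print(d["score"],d["extent"])
q=box(.45,.54,.18,.33,.119,.128);print(len(q),cv2.minAreaRect(q[:,:2].astype(np.float32)*1000))
```

```text
t 8.58 pos [0.5913 0.1315 0.2502] x [ 0.001  0.    -1.   ] jaw az 0.3 w 0.0603 F [ 0.2 -0.2 -0.7] q [-37.  13.  26.  89.  -6.  79. -10.]
hub 1976 [0.59195917 0.23443072 0.14239853] [0.02756441 0.02740568 0.00830976] [0.59197313 0.23478697 0.14341931]
0.97 [108.5, 162.4, 68.6, 61.1]
0.91 [323.1, 60.0, 96.9, 103.9]
0.75 [87.4, 291.9, 34.6, 10.5]
0.46 [284.7, 344.5, 56.4, 70.7]
9971 ((506.3924255371094, 244.46044921875), (61.438270568847656, 65.6298828125), 78.29518127441406)
```

View pics/w7.png

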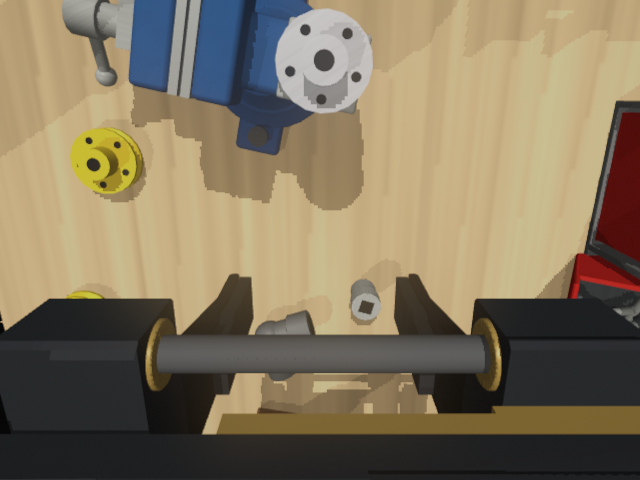

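The pulley sits hub up on the anvil, centre about (0.592, 0.2345) against an anvil centre of (0.591, 0.2335), top at 0.1434 m as expected. Next is the torch.

Call:
servo_tool(rows=[-5,-39,4,-2,0.2,-11,-79,8,-4,0,-17,-119,10,-6,0,-23,-159,10,-8,0,-29,-199,10,-10,0,-35,-239,10,-10,0,-41,-279,10,-10,0,-47,-319,10,-10,0,-53,-359,10,-10,0,-58,-397,10,-10,0])

```text
time_s: 9.52
tool_pos: [0.5335, -0.2639, 0.2601]
tool_rot: [23.6, 90.0, 14.2]
force: [1.2, -0.1, -0.3]
grip_width: 0.087
```

Call:
servo_tool(rows=[0,0,0,0,0,0,0,0,0,0,0,0,0,0,0])

```text
time_s: 9.77
tool_pos: [0.5341, -0.2617, 0.2596]
tool_rot: [109.6, 89.9, 100.2]
force: [-0.0, 1.3, 1.0]
grip_width: 0.0872
```

Run:
```python
from h import *;from cell import *
o,p,w=shot("wrist","w8")
q=w[(w[...,2]>.150)&(w[...,2]<.175)&(abs(w[...,0]-.55)<.03)&(abs(w[...,1]+.167)<.03)]
print("torch",len(q),(q.min(0)+q.max(0))/2,np.ptp(q,0))
for d in cut_out("torch",p): print(d["score"],d["extent"])
m=(w[...,0]>.45)&(w[...,0]<.65)&(w[...,1]>-.38)&(w[...,1]<-.1)&(w[...,2]>.089)&(w[...,2]<.097)
k,l,s,c=cv2.connectedComponentsWithStats(m.astype(np.uint8))
for i in range(1,k):
    if s[i,4]>150: q=w[l==i]; print("rim",(q.min(0)+q.max(0))/2,np.ptp(q,0))
```

```text
t 9.77 pos [ 0.5341 -0.2617  0.2596] x [-0.     0.001 -1.   ] jaw az -9.4 w 0.0872 F [-0.   1.3  1. ] q [-11.  13.  41.  90.  -9.  80.  21.]
torch 1870 [ 0.55125624 -0.16609129  0.16724076] [0.0261701  0.02619594 0.0130119 ]
0.96 [325.0, 72.4, 48.6, 57.4]
rim [ 0.55119227 -0.16681297  0.09223244] [0.04113902 0.03960825 0.00641614]
rim [ 0.53735853 -0.23958372  0.09248277] [0.04128531 0.04092938 0.00692576]
rim [ 0.53745859 -0.23946655  0.0939509 ] [0.02091911 0.02049152 0.00519638]
rim [ 0.52355665 -0.31205698  0.09216733] [0.04124479 0.03987706 0.0062895 ]
```

View pics/w8.png

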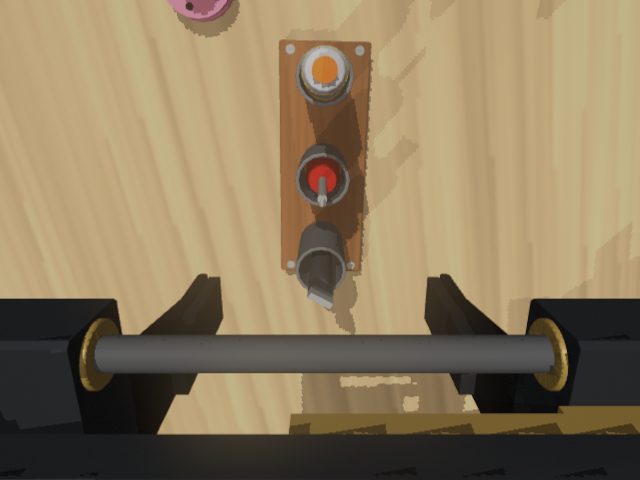

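Call:
servo_tool(rows=[6,35,0,-1,0,12,70,0,-1,0,17,95,0,-1,0,17,95,-10,-1,0,17,95,-30,-1,0,17,95,-30,-1,0,17,95,-30,-1,0,17,95,-30,-1,0])

```text
time_s: 10.53
tool_pos: [0.5503, -0.1684, 0.2307]
tool_rot: [-4.5, 90.0, -15.0]
force: [0.0, -0.3, 0.1]
grip_width: 0.0871
```

Run:
```python
from h import *;import cell
o,p,w=shot("wrist","w9");o,p,w=shot("top","t9");o,p,w=shot("scene","s9")
cv2.imwrite("pics/s9c.png",cv2.resize(cv2.imread("pics/s9.png")[110:310,90:290],(600,600)))
```

```text
t 10.53 pos [ 0.5503 -0.1684  0.2307] x [ 0.001 -0.    -1.   ] jaw az -10.5 w 0.0871 F [ 0.  -0.3  0.1] q [-19.  11.  38.  96.  -7.  76.  10.]
t 10.58 pos [ 0.5505 -0.1688  0.2311] x [ 0.001 -0.    -1.   ] jaw az -10.5 w 0.0871 F [ 0.  -0.4 -0.3] q [-19.  10.  38.  96.  -7.  76.  10.]
t 10.63 pos [ 0.5505 -0.1689  0.2312] x [ 0.002 -0.    -1.   ] jaw az -10.6 w 0.0868 F [-0.4  0.1 -0.7] q [-19.  10.  38.  96.  -7.  76.  10.]
```

View pics/s9c.png

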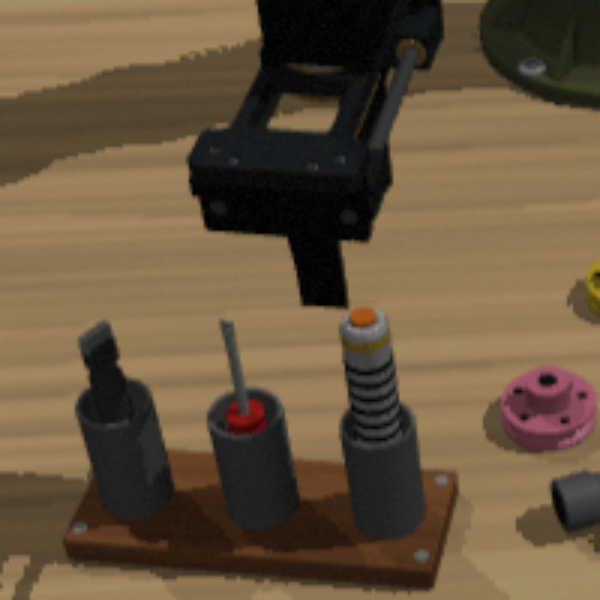

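View pics/w9.png

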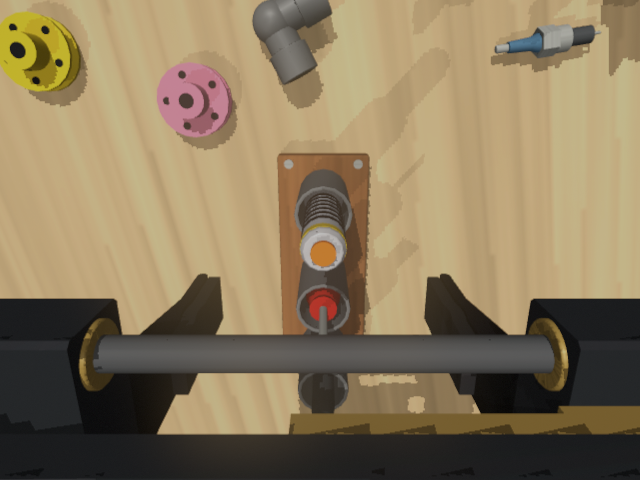

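Torch (323,250) is centred between the open fingers. Descending around it.

Call:
servo_tool(rows=[0,2,-25,0,0,0,2,-50,0,0,0,2,-75,0,0,0,2,-90,0,0,0,2,-98,0,0,0,2,-98,0,0,0,2,-98,0,0])

```text
time_s: 11.27
tool_pos: [0.5505, -0.167, 0.1328]
tool_rot: [-14.2, 89.9, -24.8]
force: [0.1, 0.5, -0.2]
grip_width: 0.087
```

Call:
servo_tool(rows=[0,0,0,0,0.5,0,0,0,0,0.7,0,0,0,0,0.9,0,0,0,0,0.9,0,0,0,0,0.9,0,0,0,0,0.9,0,0,0,0,0.9,0,0,0,0,0.9], force=25)

```text
time_s: 11.93
tool_pos: [0.55, -0.1666, 0.1321]
tool_rot: [-30.0, 90.0, -40.5]
force: [1.2, 0.1, 0.3]
grip_width: 0.0417
```

Run:
```python
from h import *;import cell
o,p,w=shot("wrist","w10");o,p,w=shot("scene","s10")
cv2.imwrite("pics/s10c.png",cv2.resize(cv2.imread("pics/s10.png")[110:310,90:290],(600,600)))
```

```text
t 11.93 pos [ 0.55   -0.1666  0.1321] x [ 0. -0. -1.] jaw az -10.5 w 0.0417 F [1.2 0.1 0.3] q [-18.  15.  37. 103. -10.  66.  12.]
t 11.98 pos [ 0.55   -0.1666  0.1321] x [ 0. -0. -1.] jaw az -10.5 w 0.0379 F [-0.  -0.2  0.4] q [-18.  15.  37. 103. -10.  66.  12.]
```

View pics/s10c.png

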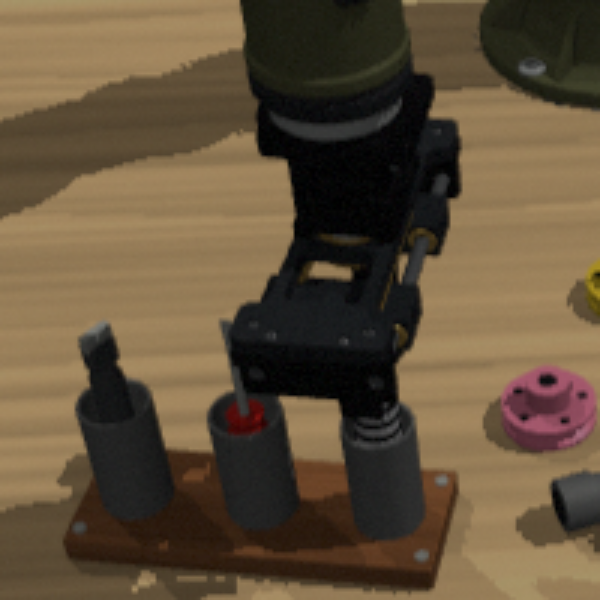

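View pics/w10.png

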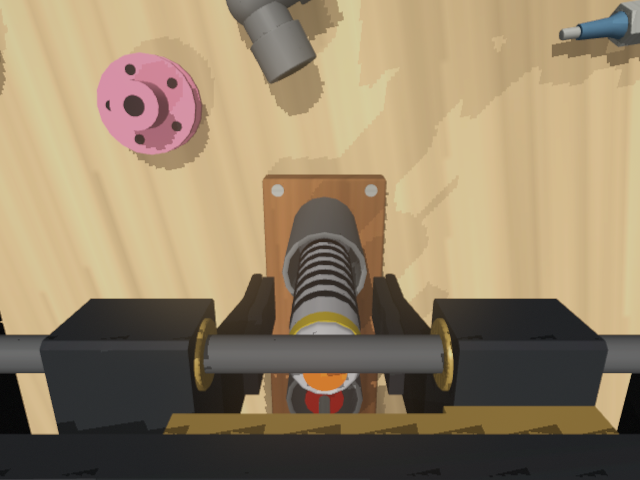

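The fingers are still closing and the torch is centred. Continuing.

Call:
servo_tool(rows=[0,0,0,0,0.9,0,0,0,0,0.9,0,0,0,0,0.9,0,0,0,0,0.9,0,0,0,0,0.9])

```text
time_s: 12.45
tool_pos: [0.55, -0.1666, 0.132]
tool_rot: [-84.0, 90.0, -94.5]
force: [0.2, -0.2, 0.0]
grip_width: 0.0253
```

Call:
servo_tool(rows=[0,0,5,0,0.9,0,0,20,0,0.9,0,0,45,0,0.9,0,0,75,0,0.9,0,0,100,0,0.9,0,0,115,0,0.9,0,0,120,0,0.9,0,0,120,0,0.9,0,0,120,0,0.9])

```text
time_s: 13.2
tool_pos: [0.5495, -0.1664, 0.2512]
tool_rot: [177.6, 89.9, 167.0]
force: [0.4, -0.3, -2.6]
grip_width: 0.0252
```

Run:
```python
from h import *;import cell
o,p,w=shot("wrist","w11");o,p,w=shot("scene","s11")
cv2.imwrite("pics/s11c.png",cv2.resize(cv2.imread("pics/s11.png")[110:310,90:290],(600,600)))
```

```text
t 13.2 pos [ 0.5495 -0.1664  0.2512] x [-0.001  0.    -1.   ] jaw az -10.5 w 0.0252 F [ 0.4 -0.3 -2.6] q [-20.  10.  38.  94.  -6.  79.   9.]
t 13.25 pos [ 0.5493 -0.1663  0.2506] x [-0.002  0.    -1.   ] jaw az -10.5 w 0.025 F [-0.4 -0.3 -1.9] q [-20.  10.  38.  94.  -6.  79.   9.]
```

View pics/s11c.png

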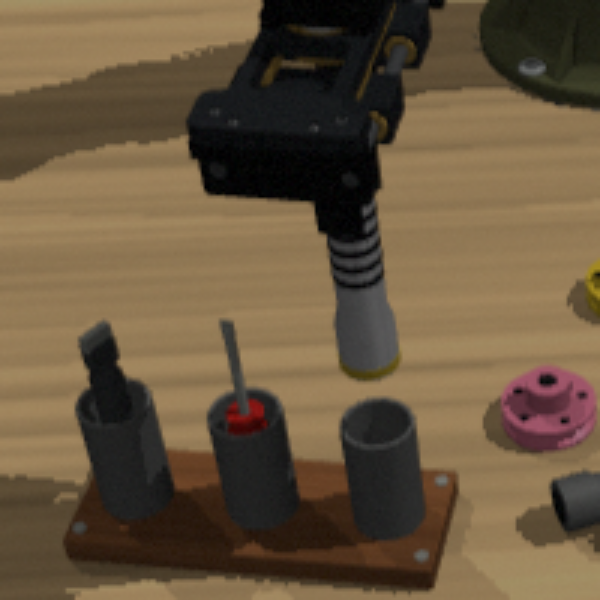

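View pics/w11.png

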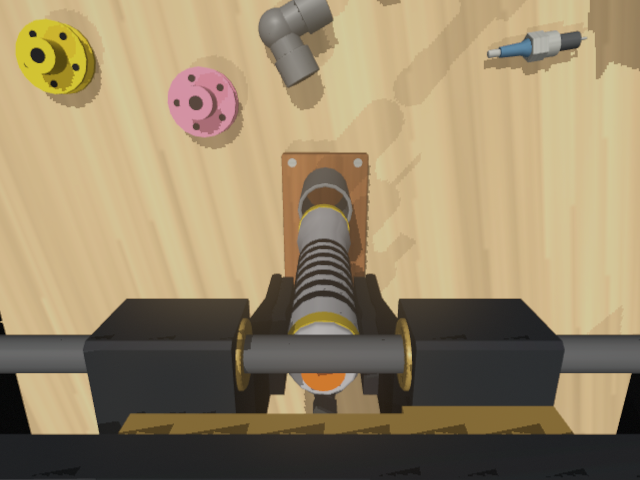

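The torch is out of its pipe and held upright, with the lens about 137 mm up at (370,370) in the crop. The tool can only stay pointing down, so I'll tilt the torch by letting it pivot between the pads. The plan is to hold its body behind the pipe rim on the far side and draw the gripper back across the rim.

Call:
servo_tool(rows=[6,-1,5,-7,0.9,12,-2,5,-14,0.9,18,-3,5,-21,0.9,24,-4,5,-28,0.9,30,-5,5,-35,0.9,36,-6,5,-42,0.9,42,-8,5,-49,0.9,42,-8,5,-56,0.9,42,-8,5,-63,0.9,42,-8,5,-70,0.9])

```text
time_s: 14.13
tool_pos: [0.5914, -0.1744, 0.2553]
tool_rot: [-97.3, 89.8, -178.2]
force: [0.1, 0.4, -1.8]
grip_width: 0.0251
```

Call:
servo_tool(rows=[0,0,0,-7,0.9,0,0,0,-14,0.9,0,0,0,-20,0.9,0,0,0,-20,0.9,0,0,0,-20,0.9])

```text
time_s: 14.55
tool_pos: [0.5916, -0.1743, 0.2559]
tool_rot: [-76.3, 89.9, -176.6]
force: [-0.1, -0.3, -0.9]
grip_width: 0.0252
```

Run:
```python
from h import *;import cell
o,p,w=shot("wrist","w12");o,p,w=shot("scene","s12")
cv2.imwrite("pics/s12c.png",cv2.resize(cv2.imread("pics/s12.png")[110:310,90:290],(600,600)))
```

```text
t 14.55 pos [ 0.5916 -0.1743  0.2559] x [-0.002 -0.    -1.   ] jaw az -100.4 w 0.0252 F [-0.1 -0.3 -0.9] q [-27.  18.  51.  88. -14.  81. -75.]
t 14.6 pos [ 0.5917 -0.1743  0.2561] x [-0.002 -0.    -1.   ] jaw az -100.4 w 0.0255 F [-0.7  0.6 -1.5] q [-27.  18.  51.  88. -14.  81. -75.]
```

View pics/s12c.png

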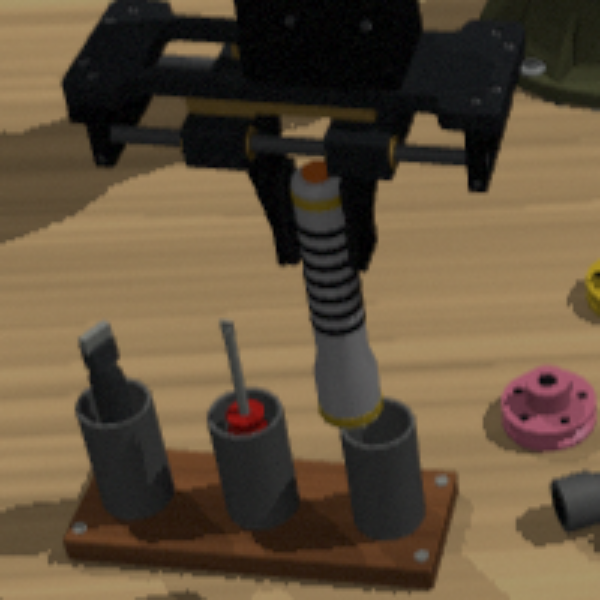

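View pics/w12.png

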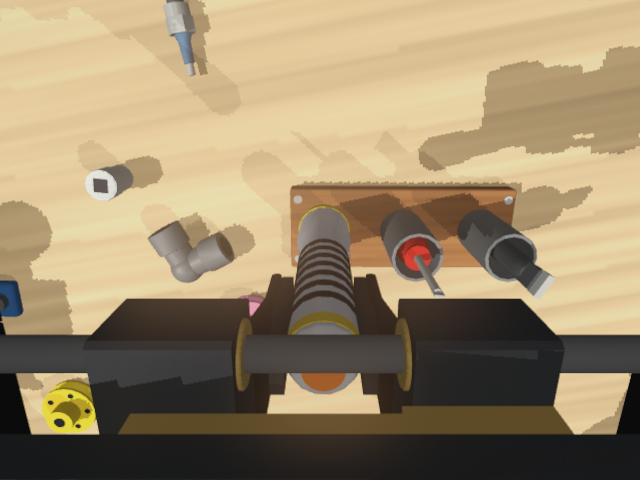

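Call:
servo_tool(rows=[0,0,-30,0,0.9,0,0,-60,0,0.9,0,0,-85,0,0.9,0,0,-100,0,0.9,0,0,-108,0,0.9,0,0,-108,0,0.9,0,0,-108,0,0.9])

```text
time_s: 15.23
tool_pos: [0.5923, -0.1748, 0.1495]
tool_rot: [47.3, 90.0, -53.2]
force: [-0.6, -0.3, -0.6]
grip_width: 0.0248
```

Run:
```python
from h import *;import cell
o,p,w=shot("wrist","w13");o,p,w=shot("scene","s13")
cv2.imwrite("pics/s13c.png",cv2.resize(cv2.imread("pics/s13.png")[110:310,90:290],(600,600)))
```

```text
t 15.23 pos [ 0.5923 -0.1748  0.1495] x [ 0. -0. -1.] jaw az -100.5 w 0.0248 F [-0.6 -0.3 -0.6] q [-25.  23.  49.  96. -18.  70. -72.]
t 15.28 pos [ 0.5928 -0.1751  0.1503] x [ 0.002 -0.001 -1.   ] jaw az -100.5 w 0.0252 F [ 0.1  0.4 -0.9] q [-25.  23.  49.  96. -18.  70. -72.]
```

View pics/s13c.png

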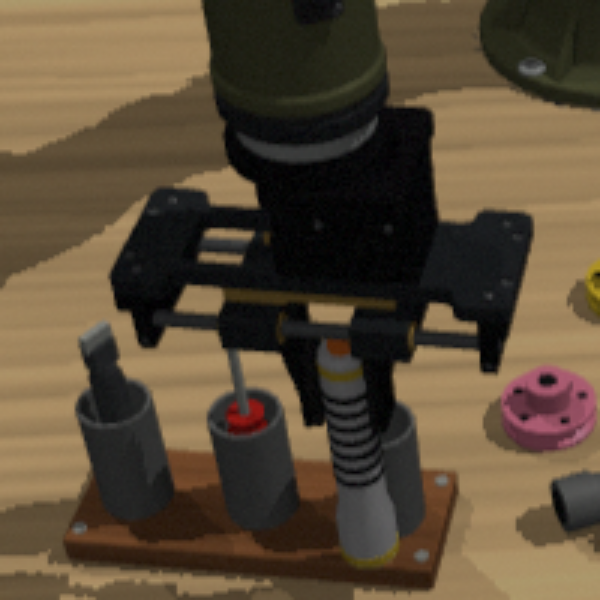

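View pics/w13.png

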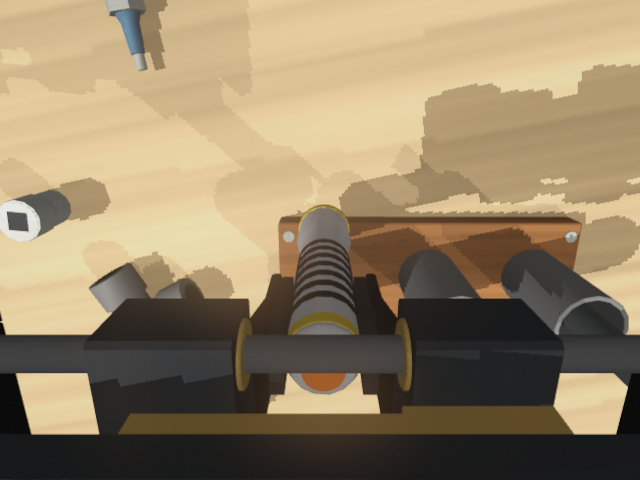

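Call:
servo_tool(rows=[-5,1,0,0,0.9,-10,2,0,0,0.9,-15,3,0,0,0.9,-20,4,0,0,0.9,-25,5,0,0,0.9,-30,5,0,0,0.9,-30,5,0,0,0.9], force=12)

```text
time_s: 15.92
tool_pos: [0.5613, -0.1694, 0.1495]
tool_rot: [165.0, 89.9, 64.4]
force: [1.6, -0.8, -0.4]
grip_width: 0.0255
```

Run:
```python
from h import *;import cell
o,p,w=shot("wrist","w14");o,p,w=shot("scene","s14")
cv2.imwrite("pics/s14c.png",cv2.resize(cv2.imread("pics/s14.png")[110:310,90:290],(600,600)))
```

```text
t 15.92 pos [ 0.5613 -0.1694  0.1495] x [ 0.     0.001 -1.   ] jaw az -100.5 w 0.0255 F [ 1.6 -0.8 -0.4] q [-28.  19.  50. 100. -15.  68. -74.]
t 15.97 pos [ 0.5615 -0.1694  0.1493] x [ 0.     0.001 -1.   ] jaw az -100.5 w 0.0254 F [1.9 0.7 0.6] q [-28.  19.  50. 100. -15.  68. -74.]
```

View pics/s14c.png

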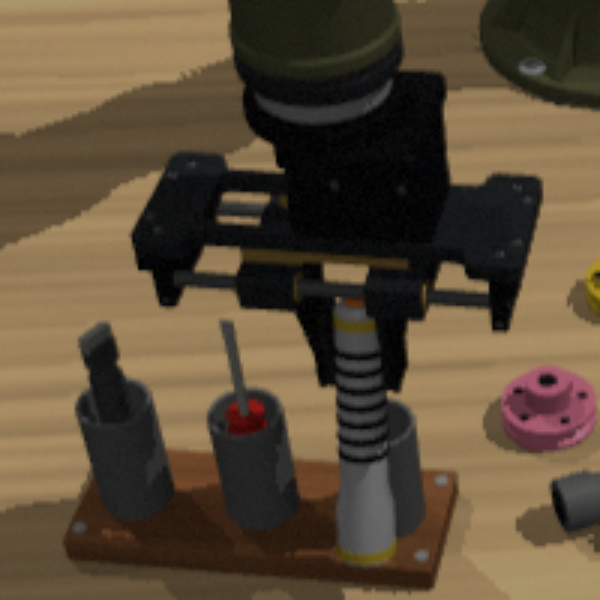

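View pics/w14.png

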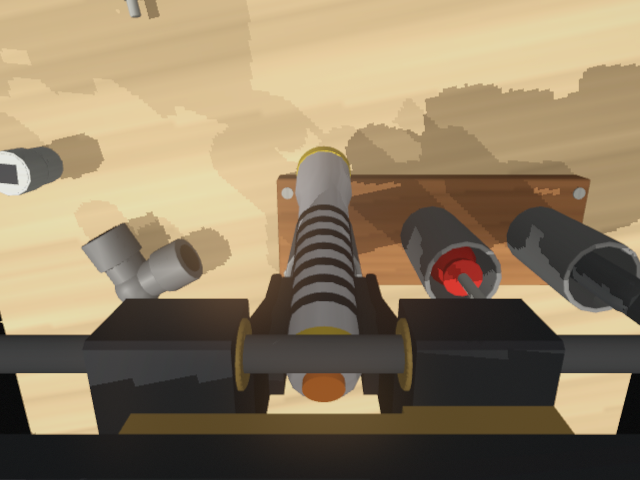

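It pivots between the pads with only about 2 N of push. Continuing.

Call:
servo_tool(rows=[-5,1,0,0,0.9,-10,2,0,0,0.9,-15,3,0,0,0.9,-20,4,0,0,0.9,-25,5,0,0,0.9,-30,5,0,0,0.9,-36,6,0,0,0.9,-36,6,0,0,0.9])

```text
time_s: 16.68
tool_pos: [0.5243, -0.1636, 0.149]
tool_rot: [-114.1, 89.9, 145.3]
force: [0.9, -0.5, 1.0]
grip_width: 0.0252
```

```bash
cat >> h.py <<'E'
def torch_axis(o,p,w):
    import cell
    for d in cell.cut_out("torch",p)[:2]:
        q=w[d["pixels"]];q=q[np.isfinite(q).all(1)]
        m=np.median(q,0);q=q[np.linalg.norm(q-m,axis=1)<.13]
        u=np.linalg.svd(q-q.mean(0),full_matrices=False)[2][0];u=u*np.sign(u[2])
        t=(q-q.mean(0))@u
        print(round(float(d["score"]),2),d["extent"],"n",len(q),"axis",u.round(3),"tilt",round(float(np.degrees(np.arccos(u[2]))),1),"az",round(float(np.degrees(np.arctan2(-u[1],-u[0]))),1),"mean",q.mean(0).round(4),"span",t.min().round(3),t.max().round(3))
E
python3 - <<'E'
from h import *;import cell
o,p,w=shot("wrist","w15");torch_axis(o,p,w);o,p,w=shot("scene","s15");torch_axis(o,p,w)
cv2.imwrite("pics/s15c.png",cv2.resize(cv2.imread("pics/s15.png")[110:310,90:290],(600,600)))
E
```

```text
t 16.68 pos [ 0.5243 -0.1636  0.149 ] x [-0.002  0.001 -1.   ] jaw az -100.6 w 0.0252 F [ 0.9 -0.5  1. ] q [-31.  13.  52. 105. -11.  67. -76.]
0.96 [323.3, 230.0, 70.8, 344.3] n 18639 axis [-0.692  0.129  0.71 ] tilt 44.7 az -10.5 mean [ 0.5628 -0.1696  0.1347] span -0.097 0.073
t 16.78 pos [ 0.5254 -0.1635  0.1491] x [-0.001  0.001 -1.   ] jaw az -100.5 w 0.0253 F [ 0.9  0.7 -1.2] q [-31.  13.  51. 105. -11.  67. -76.]
0.9 [209.6, 240.7, 24.1, 98.0] n 1543 axis [-0.678  0.111  0.726] tilt 43.4 az -9.3 mean [ 0.5716 -0.1702  0.1275] span -0.077 0.081
```

View pics/s15c.png

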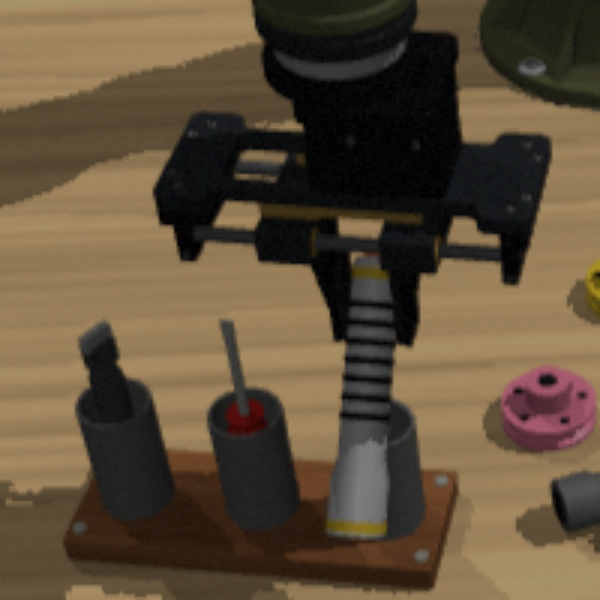

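View pics/w15.png

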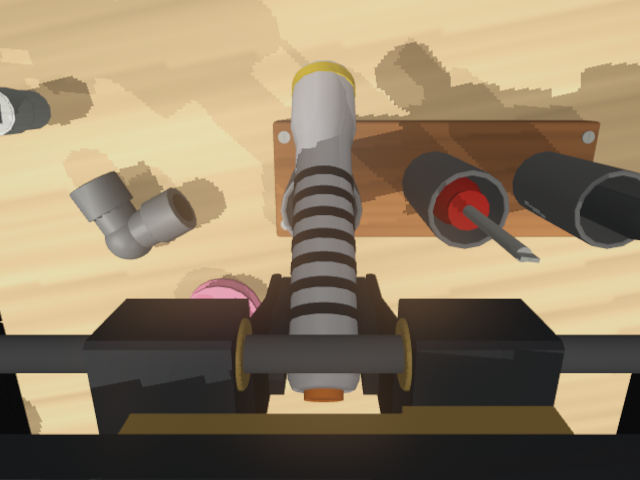

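The torch is tilted about 44 degrees. Tightening the grip, then lifting clear.

Call:
servo_tool(rows=[0,0,0,0,0.95,0,0,0,0,0.95,0,0,0,0,0.95,0,0,10,0,0.95,0,0,30,0,0.95,0,0,60,0,0.95,0,0,90,0,0.95,0,0,120,0,0.95,0,0,130,0,0.95,0,0,130,0,0.95], force=55)

```text
time_s: 17.72
tool_pos: [0.5275, -0.1644, 0.2822]
tool_rot: [97.5, 89.7, -3.1]
force: [0.4, -0.5, -1.7]
grip_width: 0.0244
```

Run:
```python
from h import *;import cell
o,p,w=shot("wrist","w16");torch_axis(o,p,w);o,p,w=shot("scene","s16");torch_axis(o,p,w)
```

```text
t 17.72 pos [ 0.5275 -0.1644  0.2822] x [ 0.005 -0.    -1.   ] jaw az -100.6 w 0.0244 F [ 0.4 -0.5 -1.7] q [-34.   6.  53.  95.  -5.  81. -81.]
0.72 [324.4, 231.1, 69.8, 340.6] n 18145 axis [-0.697  0.128  0.705] tilt 45.1 az -10.4 mean [ 0.5656 -0.1703  0.2683] span -0.083 0.071
t 17.82 pos [ 0.5256 -0.1634  0.2783] x [-0.001  0.    -1.   ] jaw az -100.5 w 0.0247 F [ 0.3  0.1 -2.1] q [-34.   6.  53.  95.  -5.  81. -81.]
0.57 [203.2, 177.8, 31.1, 104.9] n 1879 axis [-0.685  0.106  0.721] tilt 43.9 az -8.8 mean [ 0.5717 -0.1699  0.2561] span -0.07 0.083
```

View pics/s16.png

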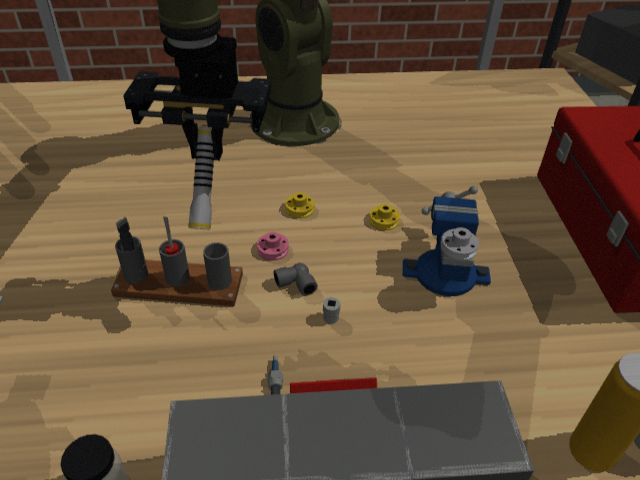

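View pics/w16.png

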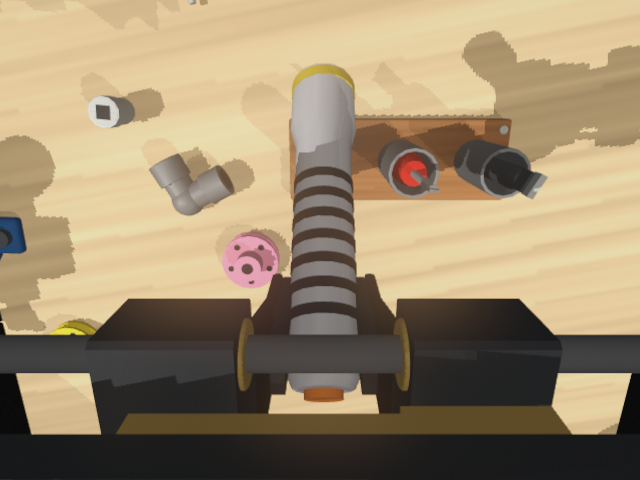

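Tilt held at about 45 degrees after the lift, and the holder and bystanders are unchanged. Now swinging over to aim at the pulley.

Call:
servo_tool(rows=[1,18,5,7,0.95,2,38,10,14,0.95,3,58,15,21,0.95,4,78,15,28,0.95,5,98,15,35,0.95,6,118,15,42,0.95,7,138,15,49,0.95,8,158,15,56,0.95,9,178,15,63,0.95,10,190,15,70,0.95])

```text
time_s: 18.75
tool_pos: [0.535, 0.0292, 0.292]
tool_rot: [-145.4, 89.8, -175.5]
force: [0.0, 0.1, -1.9]
grip_width: 0.0246
```

Call:
servo_tool(rows=[0,10,-3,5,0.95,0,25,-6,10,0.95,0,40,-10,10,0.95,0,50,-14,10,0.95,0,58,-18,10,0.95,0,60,-18,10,0.95,0,60,-18,10,0.95,0,60,-18,10,0.95])

```text
time_s: 19.42
tool_pos: [0.5361, 0.0855, 0.276]
tool_rot: [-71.2, 90.0, -91.8]
force: [0.3, -0.6, -0.9]
grip_width: 0.0246
```

```bash
cat > chk.py <<'E'
import sys
from h import *;import cell
t=sys.argv[1]
for n in("wrist","scene","top"):
    o,p,w=shot(n,n[0]+t);print(n);torch_axis(o,p,w)
    q=w[(abs(w[...,0]-.591)<.04)&(abs(w[...,1]-.234)<.04)&(w[...,2]>.137)&(w[...,2]<.15)]
    if len(q)>20: print(" hub",len(q),(q.min(0)+q.max(0))/2,np.ptp(q,0))
E
python3 chk.py 17
```

```text
t 19.42 pos [0.5361 0.0855 0.276 ] x [-0.    -0.001 -1.   ] jaw az -20.6 w 0.0246 F [ 0.3 -0.6 -0.9] q [-47.   4.  37.  96.  -3.  81. -30.]
wrist
0.73 [324.4, 231.9, 71.9, 339.8] n 18129 axis [-0.246 -0.66   0.71 ] tilt 44.8 az 69.5 mean [0.5502 0.1221 0.2618] span -0.082 0.071
t 19.52 pos [0.5363 0.0852 0.2764] x [ 0.001 -0.    -1.   ] jaw az -20.6 w 0.0247 F [ 0.   0.1 -1.1] q [-47.   4.  37.  96.  -3.  81. -30.]
scene
0.78 [405.8, 177.6, 53.7, 58.0] n 1161 axis [-0.259 -0.654  0.711] tilt 44.7 az 68.4 mean [0.5644 0.1321 0.2392] span -0.053 0.061
0.46 [126.8, 234.6, 21.1, 33.9] n 399 axis [-0.    -0.021  1.   ] tilt 1.2 az 89.8 mean [ 0.527  -0.3131  0.1171] span -0.047 0.032
 hub 215 [0.59159954 0.2327335  0.14186738] [0.03113936 0.02842899 0.00970371]
t 19.62 pos [0.5363 0.0855 0.2764] x [ 0.001  0.    -1.   ] jaw az -20.6 w 0.0245 F [ 0.2 -0.4 -1.3] q [-47.   4.  37.  96.  -3.  81. -30.]
top
 hub 150 [0.58808319 0.2331576  0.14229259] [0.0267892  0.02466391 0.01001972]
```

View pics/s17.png

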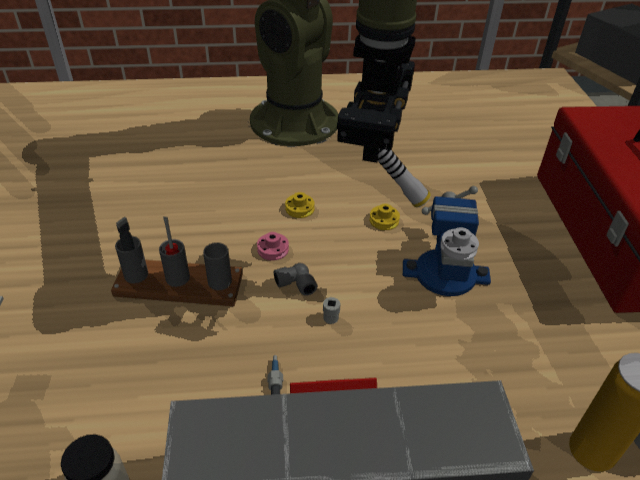

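View pics/w17.png

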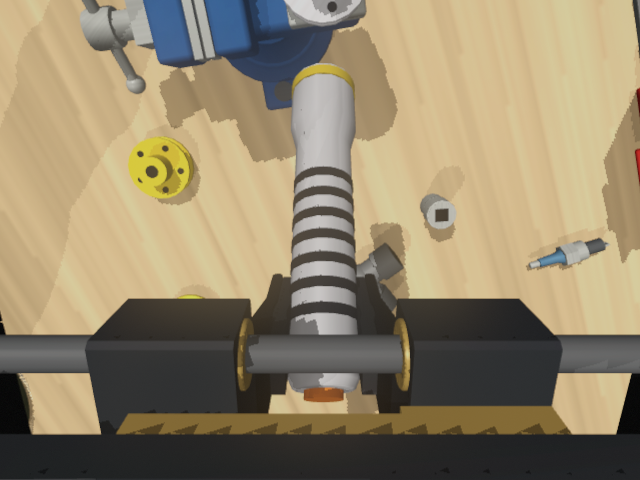

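Run:
```python
from h import *;import cell
from scipy.optimize import least_squares
mid=np.array([.591,.2337,.126])
for n in("wrist","scene"):
    o,p,w=shot(n,n[0]+"18");d=cell.cut_out("torch",p)[0];m=cv2.erode(d["pixels"].astype(np.uint8),np.ones((3,3)))>0
    q=w[m];q=q[np.isfinite(q).all(1)];G=o["tool_pos"]+[0,0,.008];u0=np.array([-.247,-.66,.71]);u0/=np.linalg.norm(u0)
    t=-(q-G)@u0;r0=np.linalg.norm(q-G+np.outer(t,u0),axis=1);k=(r0<.03)&(t>-.03)&(t<.13);lens=t[k].max();q=q[k]
    def f(x):
        u=u0+np.array([x[0],x[1],0]);u/=np.linalg.norm(u);c=G+np.array([x[2],x[3],0]);v=q-c;s=-v@u
        L=.122-s; rr=np.where(L<.03,.016,np.where(L>.042,.013,.016-(L-.03)/.012*.003))
        return np.linalg.norm(v+np.outer(s,u),axis=1)-rr
    x=least_squares(f,[0,0,0,0],loss="soft_l1",f_scale=.002).x
    u=u0+np.array([x[0],x[1],0]);u/=np.linalg.norm(u);c=G+np.array([x[2],x[3],0]);v=mid-c;s=-v@u
    print(n,len(q),"u",u.round(3),"tilt",np.degrees(np.arccos(u[2])).round(1),"offs",x[2:].round(4),"rms",np.std(f(x)).round(4),"lens at",lens.round(4),"mid ahead of G",s.round(4),"miss mm",((v+s*u)*1000).round(1),"lens",(c-u*.122).round(3))
```

```text
t 19.72 pos [0.5362 0.0858 0.2764] x [ 0.001  0.    -1.   ] jaw az -20.6 w 0.0247 F [ 0.1  0.  -1.3] q [-47.   4.  37.  96.  -3.  81. -30.]
wrist 17246 u [-0.242 -0.646  0.724] tilt 43.6 offs [0.0014 0.0029] rms 0.0013 lens at 0.1242 mid ahead of G 0.2212 miss mm [-0.1  2.1  1.8] lens [0.567 0.168 0.196]
t 19.82 pos [0.5361 0.0861 0.2762] x [ 0.  0. -1.] jaw az -20.6 w 0.0246 F [-0.2 -0.4 -1.2] q [-47.   4.  37.  96.  -3.  81. -30.]
scene 961 u [-0.238 -0.647  0.724] tilt 43.6 offs [0.0013 0.0026] rms 0.0014 lens at 0.1208 mid ahead of G 0.2212 miss mm [1.  1.9 2. ] lens [0.566 0.168 0.196]
```

The aim misses by under 3 mm, at about 44 degrees, with the lens 99 mm from the point. A last settle, then a check before handing in.

Call:
servo_tool(rows=[0,2,1,0,0.95,0,2,1,0,0.95,0,2,1,0,0.95,0,2,1,0,0.95,0,2,1,0,0.95,0,2,1,0,0.95,0,2,1,0,0.95,0,2,1,0,0.95])

```text
time_s: 20.58
tool_pos: [0.536, 0.0883, 0.2771]
tool_rot: [-33.1, 90.0, -53.6]
force: [-0.9, -0.1, -1.2]
grip_width: 0.0247
```

```bash
python3 chk.py 19
python3 - <<'E'
import cv2
cv2.imwrite("pics/s19c.png",cv2.resize(cv2.imread("pics/s19.png")[90:310,330:530],(600,600)))
E
```

```text
t 20.58 pos [0.536  0.0883 0.2771] x [ 0. -0. -1.] jaw az -20.5 w 0.0247 F [-0.9 -0.1 -1.2] q [-47.   4.  37.  96.  -3.  81. -30.]
wrist
0.83 [324.4, 233.5, 69.7, 337.8] n 18173 axis [-0.246 -0.659  0.711] tilt 44.7 az 69.6 mean [0.55   0.1249 0.263 ] span -0.083 0.072
t 20.68 pos [0.536  0.0883 0.2771] x [ 0. -0. -1.] jaw az -20.5 w 0.0246 F [-0.6 -0.4 -2.7] q [-47.   4.  37.  96.  -3.  81. -30.]
scene
0.85 [408.9, 178.2, 55.4, 63.3] n 1230 axis [-0.251 -0.647  0.72 ] tilt 44.0 az 68.8 mean [0.5639 0.1351 0.2397] span -0.054 0.083
0.47 [126.9, 234.8, 19.6, 32.6] n 385 axis [-0.015 -0.032  0.999] tilt 2.0 az 64.2 mean [ 0.527  -0.313   0.1178] span -0.048 0.032
 hub 214 [0.59207946 0.23278357 0.14199936] [0.02979888 0.02797965 0.00995965]
t 20.78 pos [0.536  0.0884 0.2771] x [ 0. -0. -1.] jaw az -20.5 w 0.0251 F [-1.  -0.5 -1.1] q [-47.   4.  37.  96.  -3.  81. -30.]
top
0.38 [197.8, 272.7, 55.3, 79.8] n 2364 axis [ 0.957 -0.123  0.263] tilt 74.7 az 172.7 mean [0.4907 0.2534 0.0992] span -0.09 0.077
 hub 117 [0.58833858 0.23508846 0.14313322] [0.02653692 0.02063057 0.01221976]
```

View pics/s19c.png

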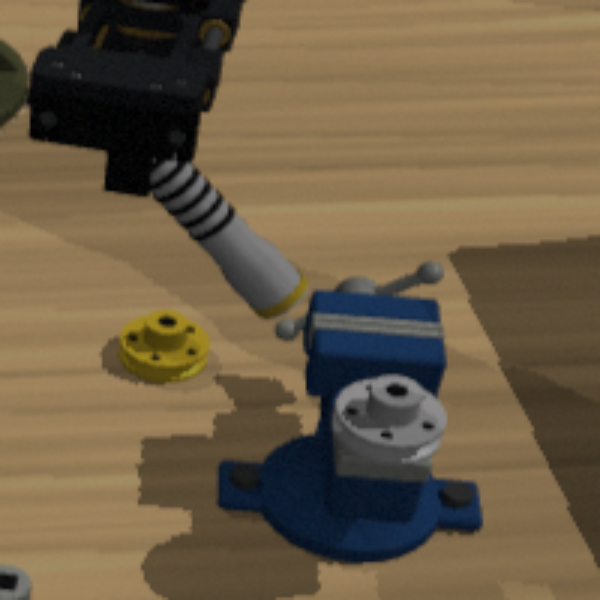

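View pics/t19.png

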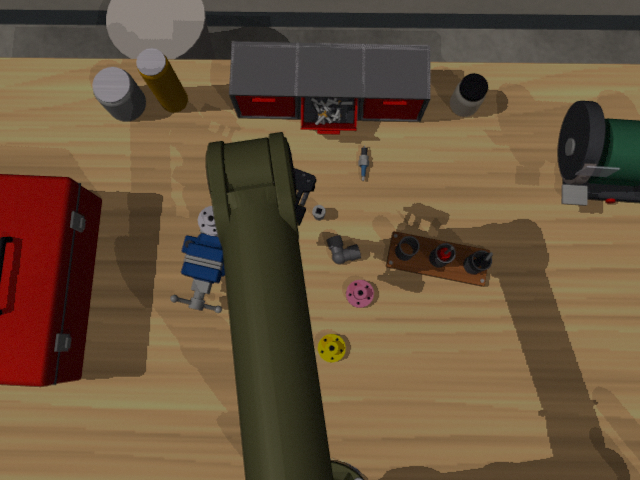

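The torch slants at the pulley, which sits hub up on the anvil at (390,410) in the crop. The bystanders are where they were and nothing is touching. Handing in.

```bash
python3 -c "
from cell import sign_off
print(sign_off())"
```

```text
the job is handed in; nothing more can be done
None
```

I handed the job in at about 21 s. The silver pulley is hub up on the anvil and let go, and the lit torch is held pointing at it. The sign-off gave no verdict, so everything below is from my own checks.

- **Pulley:** I lifted it by its hub and set it down at about 4 N of contact. It sits within about 2 mm of the anvil's middle by the wrist camera, with its top at 143 mm as expected. The other two cameras read up to about 4 mm differently, still well inside the 15 mm allowed.
- **Torch:** I drew it straight up out of its pipe. The tool can only point down, so I pivoted the torch between the pads against the empty pipe's outer rim. Then I gripped it at 55 N and swung it over. The holder was touched only during that pivot.
- **Aim:** The fitted torch axis passed about 3 mm from the pulley's middle point, at about 44 degrees from upright. The lens was about 99 mm from that point and 196 mm above the bench. I then nudged it 2 mm to reduce the miss and did not refit the axis.
- **Last check:** The arm was steady and nothing else was being touched. The bystanders look unmoved in the scene and top pictures; I did not measure them again. The pictures do not clearly show the light spot on the pulley, so that rests on the measured aim.
- **Disagreement:** In the last top picture the torch finder gave a poor hit (score 0.38) on the vice, because the arm hid the torch. I ignored it; the wrist and scene cameras agreed with each other.

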